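Load the craft-paint mixer and hold its drive engaged

ROBOT

A 7-joint arm with a two-finger parallel gripper is mounted at the origin on the work surface. World frame = base frame: x ahead of the robot, y to its left, z up, the work surface at z = 0. Lengths are in m, angles in rad, forces in N, time in s.
With the tool pointing down it reaches from about 0.4 to 0.9 m from the base axis. Payload 5.5 kg.
Tool frame: the origin (TCP) lies midway between the tips of the shut fingers; the grasp point (between the pads) lies 19 mm behind it (grasp_offset is the z of the grasp point in the tool frame, in m); z points along the fingers, y is the line along which they close (so a half turn about z gives the same grasp; the last joint's range is limited). The gripper opens to 85 mm and grips with 20 to 120 N. Pads are 22 mm wide; open, the fingers measure 114 mm over their backs; the gripper's body (76 mm by 85 mm) begins 54 mm behind the grasp point. The pads swing forward as they close: fully open they stand 13 mm farther back than shut.
Start: joints at [1.562, 0.501, -0.427, 1.55, 0.221, 1.138, -0.21], TCP at [0.175, -0.626, 0.231] pointing down, gripper open.
Joint ranges: [-2.88, 2.88], [-0.31, 2.03], [-1.54, 1.56], [0.2, 2.42], [-1.41, 4.55], [0.19, 2.02], [-2.57, 2.57]. Speed limits (rad/s): [2.57, 2.57, 3.14, 3.14, 3.14, 3.14, 3.14].

INTERFACE

Orientations are given as a unit quaternion [w, x, y, z].
In Python, from plant import * gives the robot as it stands.
- The arm moves only by the tool arm_command, never from a script. Its argument "moves" is one flat list of numbers, 7 for each row, row after row: the shift along the tool's x, y, z in mm, then the turn, a rotation vector about the tool's x, y, z in degrees, then the finger opening in mm, from 0 to 85.4. A call has 1 to 8 rows; each row shifts and turns the commanded pose from where the row before left it, along the tool's axes as they then stand; what a row does not reach is not made up. A row lasts 1/12 s, in which the tool goes at most 41.7 mm and 7.16 degrees, less where a joint would pass 70% of its speed; a pose out of reach is approached as far as the arm can. A call is refused whole if a number of a shift passes 41.7 or a number of a turn 7.16, either way. A call with a gripper value outside its range is refused whole. The fingers move at their own pace and stop on an object; "force" is the grip in N (left out, the last holds). Time passes only in rows, so rows that do not move let the fingers close. It gives the time, the measured TCP pose, the force, the opening and the grip force at its end, in the units of the state.
- get_obs(): the state, without advancing time (a new reading comes with each control period).
- get_image(name): name is "scene" or "top"; returns a dict with "image" (400x640x3 uint8, red, green, blue), "K" (3x3 intrinsics, pixels), "k1" (the pictures are not rectified: a ray, as slopes to the right and down, at radius r is drawn at 1 + k1 r^2 times it, then the intrinsics apply), "R" (3x3) and "t" (3): a world point X has camera coordinates R X + t. Camera axes: x right, y down, z forward; pixel columns grow to the right and rows downward; lengths in m; the calibration is good to about 2 mm. A picture is of the moment at which its call begins. There is no depth.
- job_done(): hands the job in; it is judged then, once.
The state is a dict: "time_s": time; "qpos": joint angles; "joint_vel": joint speeds; "joint_torque": joint torques, N m; "position": TCP position; "orientation": TCP orientation; "ft_force": force on the tool from outside, world axes, zero at the start; "torque": the same for the moment, N m; "width": finger opening in m; "grip_force": force on a finger pad.
Only numpy, scipy, OpenCV 4.12 (cv2) and the standard library are available. Lean on these libraries where they do the work, as an engineer would, in place of code of your own. Each camera call takes 0.05 s, during which the arm holds its last target. There are 200 camera calls.

TASK

Get the little paint mixer going: nest the white paint cup in the aluminium carrier while the carrier stands on the table, and let go of the cup. Then take the carrier, with the cup in it, over to the mixer, keep it upright, turn it until the slots in its foot mesh with the cross-shaped drive, slide it home and press the sprung seat all the way down. Finish while still gripping the carrier and pressing it down; leave the bottle, thread cone, hoop and vase alone.

Things in the scene. Friction and masses are not known exactly. Their poses are not given: they have to be found in the camera images.
- cup: Empty white plastic paint cup, round, open-topped, slightly tapered: 60 mm high, outside diameter 40 mm at the bottom, 47 mm at 36 mm height, 48 mm at the rim; wall 2 mm; 28 to 52 g. Origin: centre of its underside; z up. Stands loose on the table. Nested, it rests on the carrier's inner floor and its top 24 mm stands out of the carrier.
- carrier: Loose aluminium carrier, a round open-topped cup on a slotted foot, 60 mm high, 0.1 to 0.2 kg. Origin: centre of its underside; z up. Outside, four flat grip pads 20 mm wide face its +x, -x, +y, -y, from 24 to 60 mm height, 60 mm across. Foot (lowest 20 mm): four blocks leaving a cross of slots 11 mm wide, 20 mm deep, open below and sideways, along x and y, under the pads.
- carrier_floor (a point): Centre of the carrier's inner floor, 24 mm above its origin. Inside diameter 43 mm here, 50 mm at the rim 36 mm higher: 1.5 mm play all round the nested cup. Axes as the carrier's; the carrier looks the same after each quarter turn.
- mixer: White mixer housing, fixed, 150 x 150 mm, 60 mm high, at any small yaw. Origin: centre of its underside; z up. The drive and the seat are at its centre.
- dog: Steel drive cross atop the mixer: two bars 44 x 8 mm, edges rounded 2 mm, along its x and y axes. Origin: centre of its top face, 82 mm above the table, 10 mm above the unpressed seat. Yaw differs from the housing's; a geared motor holds it up to 0.4 N m. The carrier meshes when centred within 1.5 mm and axes agree (modulo a quarter turn) within 5 degrees; else its foot rides on top.
- seat (a joint): Sprung black round seat, 66 mm across, around the drive cross: travel downwards, 0 unpressed to 0.007 m at its stop. It takes 3.6 N to start and 7.8 N to reach the stop, more than the weight of carrier and cup, and springs back when let go.
- seat_top (a point): Centre of the seat's top face: 72 mm above the table unpressed, 65 mm at the stop. The meshed carrier's underside rests on this face.
- paint_bottle: Bystander: small paint bottle, 36 mm diameter, 90 mm high; origin at the centre of its underside.
- thread_cone: Bystander: cone of red thread, 70 mm diameter, 100 mm high; origin at the centre of its underside.
- hoop: Bystander: wooden embroidery hoop lying flat, 120 mm outside diameter, 10 mm high; origin at the centre of its underside.
- vase: Bystander: small green glass vase, 72 mm diameter, 115 mm high; origin at the centre of its underside.
Mind the look-alikes: they are no part of the job. Leave any green or purple look-alike of the cup alone. What is shaped like the carrier but yellow is not meant.

How it is judged:
By the outcome, as a careful person would: the job done as asked, in the order asked, and still so for the second after the job is handed in, while the arm keeps its last pose, push and grip.
It also fails if it takes over 61 s, if anything falls off the work surface, if the arm or the gripper's body presses on something with over 40 N, if the wrist force passes 120 N, or if a joint passes its speed limit or range.

## Working session

There is one attempt and no reset: what is moved stays moved. The work goes in short steps, Python scripts to look and compute and a tool call to move; the robot and the scene stay as the last step left them, time stands still between calls to the robot, and variables do not carry over. Pictures are saved under pics/ and viewed, at most 10 in all, crops included, and the job is handed in when it is done.

Besides the shell and the picture viewer there is one more tool, called after ">>>" by a JSON object that holds its "api" and its "payload". arm_command: Moves the arm, as the interface text tells. Its arguments: {"type":"object","properties":{"moves":{"type":"array","items":{"type":"number"}},"force":{"type":"number"}},"required":["moves"]}

```bash
mkdir -p pics; ls; cat > h.py <<'E'
from plant import *
import numpy as np, cv2
def cam(n,save=None):
    d=get_image(n)
    if save: cv2.imwrite('pics/'+save,cv2.cvtColor(d['image'],cv2.COLOR_RGB2BGR))
    return d
def ray(d,uv):
    K=np.array(d['K']);uv=np.atleast_2d(np.array(uv,float))
    p=np.c_[(uv[:,0]-K[0,2])/K[0,0],(uv[:,1]-K[1,2])/K[1,1]]
    q=p.copy()
    for _ in range(20): q=p/(1+d['k1']*(q**2).sum(1,keepdims=True))
    R=np.array(d['R']);t=np.array(d['t'])
    return -R.T@t,np.c_[q,np.ones(len(q))]@R
def plane(d,uv,z):
    c,r=ray(d,uv); return (c+r*((z-c[2])/r[:,2:3]))[:,:2]
def proj(d,X):
    X=np.atleast_2d(X);c=X@np.array(d['R']).T+np.array(d['t']);s=c[:,:2]/c[:,2:]
    s=s*(1+d['k1']*(s**2).sum(1,keepdims=True));K=np.array(d['K'])
    return np.c_[s[:,0]*K[0,0]+K[0,2],s[:,1]*K[1,1]+K[1,2]]
E
python3 - <<'E'
from h import *
for n in('top','scene'):
    d=cam(n,n+'1.png');print(n,np.array(d['K']).tolist(),d['k1'],(-np.array(d['R']).T@d['t']).round(3),np.array(d['R']).round(2).tolist())
o=get_obs();print(o)
E
```

```text
pics
top [[400.913023534272, 0.0, 312.8214776837693], [0.0, 400.913023534272, 201.55347680744848], [0.0, 0.0, 1.0]] -0.07528948861125812 [0.489 0.119 1.067] [[0.02, -1.0, 0.01], [-1.0, -0.02, -0.08], [0.09, -0.0, -1.0]]
scene [[499.09153716426243, 0.0, 314.08303539425725], [0.0, 499.09153716426243, 199.14317874301915], [0.0, 0.0, 1.0]] -0.02594046009056979 [ 1.481 -0.134  0.806] [[0.27, 0.96, -0.01], [0.58, -0.17, -0.79], [-0.76, 0.21, -0.61]]
{'time_s': 0.1, 'qpos': array([ 1.56217368,  0.50178562, -0.42681361,  1.55132538,  0.22077767,
        1.13829646, -0.21030726]), 'joint_vel': array([ 0.00148284, -0.00167566, -0.0018637 , -0.00270437,  0.00032508,
       -0.00087004, -0.00064708]), 'joint_torque': array([-1.13135410e-02, -5.70818245e+01, -5.83861917e+00, -2.81753111e+01,
        1.05568001e-02,  5.53101185e-03,  3.58652517e-05]), 'position': array([ 0.17432491, -0.6255465 ,  0.23035218]), 'orientation': array([-8.80170072e-04,  9.90775638e-01,  1.35509613e-01, -7.24317446e-05]), 'ft_force': array([-0.75590722,  0.48276394,  0.01950175]), 'torque': array([ 0.04339789, -0.04613478,  0.00751038]), 'grip_force': 0.0, 'width': 0.08543005281972194}
```

View pics/top1.png

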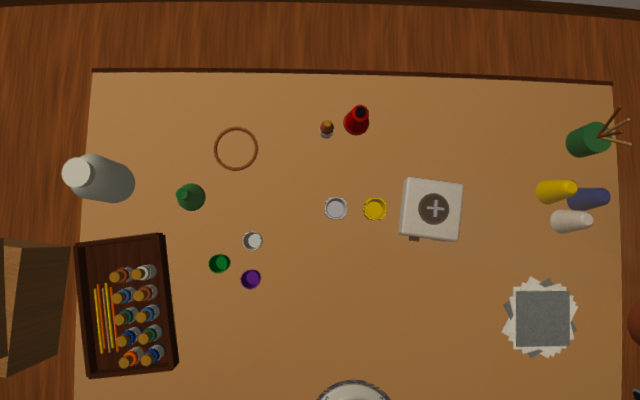

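View pics/scene1.png

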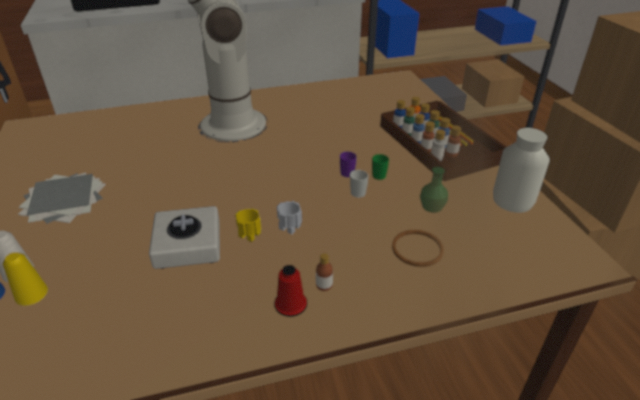

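The top view shows the carrier at (336,209), yellow decoy at (375,209), mixer drive at (434,209), white cup at (253,241), green at (219,263) and purple at (251,279). The arm is out of view.

```bash
python3 - <<'E'
from h import *
t=cv2.imread('pics/top1.png');s=cv2.imread('pics/scene1.png')
a=cv2.resize(t[180:240,300:380],None,fx=5,fy=5,interpolation=2)
b=cv2.resize(t[180:240,395:475],None,fx=5,fy=5,interpolation=2)
c=cv2.resize(s[190:250,230:310],None,fx=5,fy=5,interpolation=2)
e=cv2.resize(s[200:260,150:230],None,fx=5,fy=5,interpolation=2)
cv2.imwrite('pics/crop1.png',np.vstack([np.hstack([a,b]),np.hstack([c,e])]))
d=cam('top');im=d['image'].astype(int)
def blob(m,box):
    x0,y0,x1,y1=box;mm=np.zeros(m.shape,np.uint8);mm[y0:y1,x0:x1]=m[y0:y1,x0:x1]
    cs=cv2.findContours(mm,0,1)[0];c=max(cs,key=cv2.contourArea)
    return c
sat=im.max(2)-im.min(2);br=im.min(2)
for n,box in(('cup',(238,228,270,252)),('carrier',(318,192,356,228))):
    c=blob((sat<50)&(br>80),box);h=cv2.convexHull(c)
    print(n,cv2.minEnclosingCircle(h),cv2.fitEllipse(h),plane(d,[cv2.minEnclosingCircle(h)[0]],.06))
# seat disc dark
c=blob((br<90)&(sat<50),(412,186,456,232));e=cv2.fitEllipse(cv2.convexHull(c));print('seat',e,plane(d,[e[0]],.072))
E
```

```text
cup ((251.80198669433594, 240.5445556640625), 9.520223617553711) ((251.87908935546875, 240.68548583984375), (17.844074249267578, 18.99812889099121), 66.99401092529297) [[0.47389178 0.2662511 ]]
carrier ((335.7069091796875, 207.91378784179688), 12.315926551818848) ((335.5801086425781, 207.79391479492188), (23.47178077697754, 24.09906768798828), 46.25962448120117) [[0.55999975 0.0573234 ]]
seat ((433.25750732421875, 208.5808868408203), (30.453449249267578, 31.227582931518555), 153.0831756591797) [[ 0.56220038 -0.18716853]]
```

View pics/crop1.png

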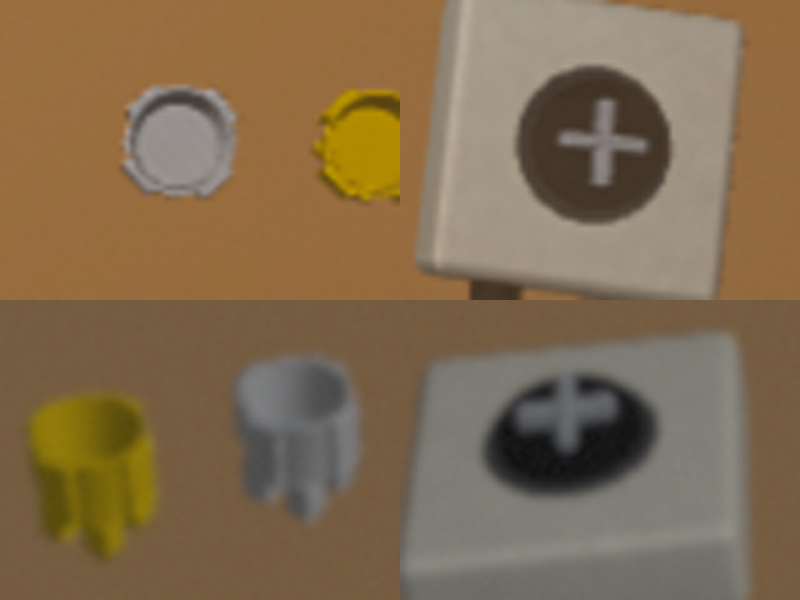

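The crops show the carrier's flats and the drive cross clearly. Next I'll measure both yaws and refine the centres.

```bash
cat >> h.py <<'E'
def blob(m,box):
    x0,y0,x1,y1=box;mm=np.zeros(m.shape,np.uint8);mm[y0:y1,x0:x1]=m[y0:y1,x0:x1]
    n,l,s,_=cv2.connectedComponentsWithStats(mm);return l==1+np.argmax(s[1:,4])
def up(im,f=8): return cv2.resize(im,None,fx=f,fy=f,interpolation=cv2.INTER_CUBIC)
E
python3 - <<'E'
from h import *
ds=[cam('top') for _ in range(4)];d=ds[0];im=np.mean([x['image'] for x in ds],0).astype(np.float32)
x0,y0,x1,y1=315,190,357,228;f=8
U=up(im[y0:y1,x0:x1],f);ratio=(U[...,0]-U[...,2])/(U[...,0]+1)
print('ratio ctr/bg',ratio[ratio.shape[0]//2,ratio.shape[1]//2],ratio[4,4])
m=(ratio<0.33).astype(np.uint8);c=max(cv2.findContours(m,0,1)[0],key=cv2.contourArea)[:,0]
uv=(c+.5)/f-.5+[x0,y0];P=plane(d,uv,.06)
(e,ax,an)=cv2.fitEllipse((P*1e3).astype(np.float32));e=np.array(e)/1e3;print('carrier ctr',e,ax)
r=P-e;th=np.arctan2(r[:,1],r[:,0]);R=np.hypot(*r.T)*1e3
g=np.arange(-180,180,6);pr=np.array([np.interp(np.radians(a),np.sort(th),R[np.argsort(th)]) for a in g])
print(np.c_[g,pr.round(1)].tolist())
A=(pr*np.exp(1j*np.radians(4*g))).mean();print('4th',abs(A),np.degrees(np.angle(A))/4)
x0,y0,x1,y1=415,190,453,228
U=up(im[y0:y1,x0:x1],f).mean(2)
yy,xx=np.mgrid[:U.shape[0],:U.shape[1]];uv=np.c_[xx.ravel()+.5,yy.ravel()+.5]/f-.5+[x0,y0]
P=plane(d,uv,.082);c=np.array([.5622,-.187]);w=U.ravel()
for k in range(6):
    r=P-c;i=(np.hypot(*r.T)<.026)&(w>95);c=c+r[i].mean(0)
r=P[i]-c;z=(r[:,0]+1j*r[:,1]);A=(abs(z)*(z/abs(z))**4).sum()
print('dog',c,'yaw',np.degrees(np.angle(A))/4,i.sum()*(1/8)**2,'extent',np.hypot(*r.T).max())
E
```

```text
ratio ctr/bg 0.0594202 0.5818785
carrier ctr [0.56044421 0.05776272] (58.170204162597656, 59.28071212768555)
[[-180.0, 27.6], [-174.0, 27.4], [-168.0, 27.5], [-162.0, 28.5], [-156.0, 30.6], [-150.0, 30.8], [-144.0, 30.4], [-138.0, 30.3], [-132.0, 30.2], [-126.0, 30.5], [-120.0, 30.5], [-114.0, 28.2], [-108.0, 27.7], [-102.0, 28.0], [-96.0, 28.0], [-90.0, 27.8], [-84.0, 28.3], [-78.0, 27.7], [-72.0, 27.8], [-66.0, 31.3], [-60.0, 30.7], [-54.0, 30.6], [-48.0, 30.9], [-42.0, 30.9], [-36.0, 31.4], [-30.0, 30.5], [-24.0, 28.4], [-18.0, 27.9], [-12.0, 27.9], [-6.0, 28.2], [0.0, 28.0], [6.0, 28.1], [12.0, 27.5], [18.0, 27.9], [24.0, 30.4], [30.0, 30.5], [36.0, 30.6], [42.0, 30.2], [48.0, 30.1], [54.0, 30.9], [60.0, 30.8], [66.0, 28.4], [72.0, 26.8], [78.0, 27.7], [84.0, 27.9], [90.0, 28.3], [96.0, 28.7], [102.0, 27.6], [108.0, 27.0], [114.0, 30.7], [120.0, 31.7], [126.0, 31.1], [132.0, 30.7], [138.0, 30.9], [144.0, 31.4], [150.0, 30.8], [156.0, 27.7], [162.0, 27.7], [168.0, 28.3], [174.0, 28.5]]
4th 0.8828040511609375 42.24258126583516
dog [ 0.5630327  -0.18887688] yaw -3.9259252330358643 92.796875 extent 0.022027774550048732
```

>>> {"api": "arm_command", "payload": {"moves": [0,-30,0,0,0,0,85,0,-30,0,0,0,0,85,0,-30,0,0,0,0,85,0,-30,0,0,0,0,85], "force": 40}}

```text
time_s: 0.68
position: [0.142, -0.5092, 0.231]
orientation: [-0.0, 0.991, 0.136, 0.0]
ft_force: [1.0, 0.4, 1.5]
width: 0.0851
grip_force: 0.0
```

```bash
cat >> h.py <<'E'
def go(x,y,z,yaw=None):
    # shift in mm in tool axes & turn about tool z to reach pose with tool-y at world yaw
    from scipy.spatial.transform import Rotation as Ro
    o=get_obs();w=o['orientation'];M=Ro.from_quat([w[1],w[2],w[3],w[0]]).as_matrix()
    cur=np.degrees(np.arctan2(M[1,1],M[0,1]))
    print('t',o['time_s'].__round__(2),'pos',o['position'].round(4),'yaw',cur.round(2),'tilt',np.degrees(M[:2,2]).round(2),'F',o['ft_force'].round(1),'T',o['torque'].round(2),'w',round(o['width'],4),'g',o['grip_force'],'q',o['qpos'].round(2))
    print('shift',(M.T@(np.array([x,y,z])-o['position'])*1e3).round(1),'turn',None if yaw is None else round(-(yaw-cur),2))
E
python3 -c "
from h import *
go(.45,-.2,.22);go(.474,.266,.12,-47.8)"
```

```text
t 0.68 pos [ 0.142  -0.5092  0.231 ] yaw -74.42 tilt [0.01 0.02] F [1.  0.4 1.5] T [0.03 0.02 0.02] w 0.0851 g 0.0 q [ 1.64  0.29 -0.46  1.85  0.15  1.04 -0.18]
shift [ 379.7 -215.1   11.1] turn None
t 0.68 pos [ 0.142  -0.5092  0.231 ] yaw -74.42 tilt [0.01 0.02] F [1.  0.4 1.5] T [0.03 0.02 0.02] w 0.0851 g 0.0 q [ 1.64  0.29 -0.46  1.85  0.15  1.04 -0.18]
shift [ 527.9 -657.5  111.3] turn -26.62
```

>>> {"api": "arm_command", "payload": {"moves": [38,-21,0,0,0,0,66,38,-21,0,0,0,0,66,38,-21,0,0,0,0,66,38,-21,0,0,0,0,66,38,-21,0,0,0,0,66,38,-22,0,0,0,0,66,38,-22,0,0,0,0,66,38,-22,0,0,0,0,66]}}

```text
time_s: 1.35
position: [0.3794, -0.2737, 0.2318]
orientation: [0.001, 0.991, 0.135, 0.0]
ft_force: [0.5, -0.6, -0.2]
width: 0.0659
grip_force: 0.0
```

```bash
python3 -c "
from h import *
go(.474,.266,.15,-47.8)"
```

```text
t 1.35 pos [ 0.3794 -0.2737  0.2318] yaw -74.44 tilt [ 0.03 -0.07] F [ 0.5 -0.6 -0.2] T [-0.03 -0.04 -0.01] w 0.0659 g 0.0 q [ 1.19  0.2  -0.69  1.99  0.15  1.01 -0.87]
shift [ 235.8 -494.6   81.2] turn -26.64
```

>>> {"api": "arm_command", "payload": {"moves": [38,-21,0,0,0,0,66,38,-21,0,0,0,0,66,38,-21,0,0,0,0,66,30,-27,0,0,0,0,66,25,-30,0,0,0,0,66,20,-34,0,0,0,0,66,15,-36,0,0,0,0,66,10,-36,0,0,0,0,66]}}

```text
time_s: 2.02
position: [0.521, -0.0013, 0.2316]
orientation: [-0.0, 0.991, 0.136, 0.001]
ft_force: [1.0, 0.3, 0.2]
width: 0.0659
grip_force: 0.0
```

>>> {"api": "arm_command", "payload": {"moves": [0,-36,5,0,0,0,66,0,-36,5,0,0,0,66,0,-36,5,0,0,0,66,0,-36,5,0,0,0,66,0,0,5,0,0,-6.7,66,0,0,5,0,0,-6.7,66,0,0,0,0,0,-6.6,66,0,0,0,0,0,-6.6,66]}}

```text
time_s: 2.68
position: [0.481, 0.1354, 0.2012]
orientation: [0.0, 0.932, 0.363, -0.0]
ft_force: [1.1, 0.1, 0.5]
width: 0.066
grip_force: 0.0
```

```bash
python3 -c "
from h import *
go(.474,.266,.10,-47.8)"
```

```text
t 2.68 pos [0.481  0.1354 0.2012] yaw -47.43 tilt [-0.01 -0.02] F [1.1 0.1 0.5] T [ 0.03 -0.02 -0.  ] w 0.066 g 0.0 q [ 0.46  0.38 -0.95  1.94  0.37  1.01 -1.49]
shift [  83.2 -100.9  101.1] turn 0.37
```

>>> {"api": "arm_command", "payload": {"moves": [17,-20,10,0,0,0,66,17,-20,20,0,0,0,66,17,-20,20,0,0,0,66,17,-20,20,0,0,0,66,15,-21,20,0,0,0,66,0,0,11,0,0,0,66,0,0,0,0,0,0,66]}}

```text
time_s: 3.27
position: [0.4727, 0.2666, 0.098]
orientation: [-0.0, 0.932, 0.362, -0.002]
ft_force: [-0.0, -1.1, 0.1]
width: 0.0657
grip_force: 0.0
```

```bash
python3 - <<'E'
from h import *
go(.474,.266,.037,-47.8)
d=cam('top');s=cam('scene')
a=cv2.resize(d['image'][190:290,190:310],(480,400));b=cv2.resize(s['image'][120:220,300:380],(320,400))
cv2.imwrite('pics/cup2.png',np.hstack([a,b])[...,::-1])
E
```

```text
t 3.27 pos [0.4727 0.2666 0.098 ] yaw -47.61 tilt [-0.23 -0.05] F [-0.  -1.1  0.1] T [-0.09 -0.   -0.04] w 0.0657 g 0.0 q [ 0.08  0.6  -0.82  1.91  0.57  0.88 -1.87]
shift [ 0.8  1.4 61. ] turn 0.19
```

View pics/cup2.png

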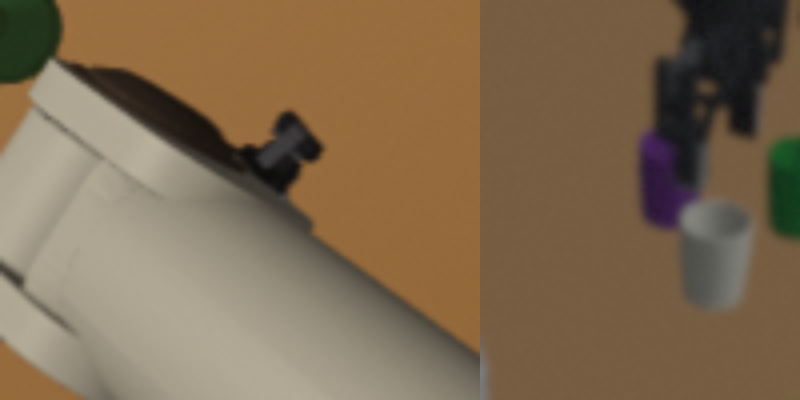

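The left half (top view) is mostly covered by the arm. The right half (scene view) shows the fingers above the white cup, whose rim is at about pixel (359,174) of the scene image. I'll check that position by ray and go down.

>>> {"api": "arm_command", "payload": {"moves": [0.8,1.4,20,0,0,0,66,0,0,20,0,0,0,66,0,0,15,0,0,0,66,0,0,5,0,0,0,66,0,0,0,0,0,0,66]}}

```text
time_s: 3.78
position: [0.4764, 0.2638, 0.0397]
orientation: [0.0, 0.933, 0.359, -0.001]
ft_force: [0.2, -0.7, 0.9]
width: 0.066
grip_force: 0.0
```

```bash
python3 - <<'E'
from h import *
go(.474,.266,.037,-47.8)
s=cam('scene','s3.png');print(plane(s,[[358.8,174.5]],.06))
cv2.imwrite('pics/cup3.png',cv2.resize(s['image'][140:215,310:410],(600,450),interpolation=2)[...,::-1])
E
```

```text
t 3.78 pos [0.4764 0.2638 0.0397] yaw -47.91 tilt [-0.08 -0.07] F [ 0.2 -0.7  0.9] T [ 0.02 -0.01  0.02] w 0.066 g 0.0 q [ 0.02  0.69 -0.75  1.93  0.66  0.78 -1.93]
shift [-0.3 -3.3  2.7] turn -0.11
[[0.47606483 0.26689792]]
```

View pics/cup3.png

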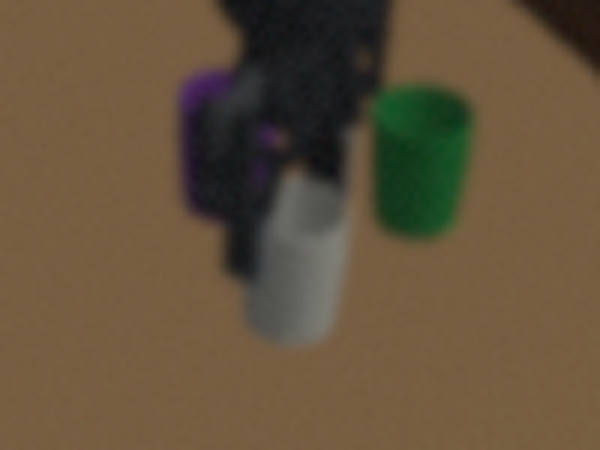

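The cup sits between the fingers (scene crop, cup about (300,250)). Closing.

>>> {"api": "arm_command", "payload": {"moves": [0,-2,1,0,0,0,40,0,0,0,0,0,0,40,0,0,0,0,0,0,40,0,0,0,0,0,0,40,0,0,0,0,0,0,40], "force": 25}}

```text
time_s: 4.25
position: [0.4758, 0.2675, 0.0405]
orientation: [-0.0, 0.933, 0.36, 0.001]
ft_force: [-1.1, -0.1, 6.1]
width: 0.0471
grip_force: 25.7
```

>>> {"api": "arm_command", "payload": {"moves": [0,0,-5,0,0,0,40,0,0,-15,0,0,0,40,0,0,-25,0,0,0,40,0,0,-25,0,0,0,40,0,0,-15,0,0,0,40,0,0,0,0,0,0,40,0,0,0,0,0,0,40]}}

```text
time_s: 4.83
position: [0.4761, 0.2667, 0.1259]
orientation: [0.0, 0.933, 0.36, 0.001]
ft_force: [0.6, -0.4, -0.6]
width: 0.0474
grip_force: 25.9
```

```bash
python3 - <<'E'
from h import *
go(.5605,.0577,.13,-47.8)
s=cam('scene','s4.png');print(proj(s,get_obs()['position']))
cv2.imwrite('pics/cup4.png',cv2.resize(s['image'][110:200,310:430],(600,450),interpolation=2)[...,::-1])
E
```

```text
t 4.83 pos [0.4761 0.2667 0.1259] yaw -47.85 tilt [0.15 0.03] F [ 0.6 -0.4 -0.6] T [ 0.   -0.   -0.02] w 0.0474 g 25.910791178466752 q [ 0.1   0.56 -0.85  1.9   0.53  0.92 -1.84]
shift [-77.7 211.6  -4. ] turn -0.05
[[359.67373058 153.44456495]]
```

View pics/cup4.png

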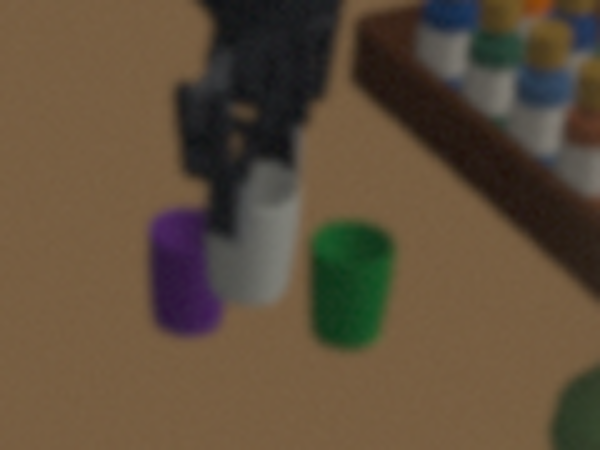

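The white cup is lifted and upright (bottom near crop (250,290)), and the look-alikes are untouched. Now over the carrier.

>>> {"api": "arm_command", "payload": {"moves": [-6,16,-4,0,0,0,40,-12,33,0,0,0,0,40,-14,38,0,0,0,0,40,-14,38,0,0,0,0,40,-13,38,0,0,0,0,40,-12,32,0,0,0,0,40,-6,16,0,0,0,0,40,0,0,0,0,0,0,40]}}

```text
time_s: 5.55
position: [0.5606, 0.0516, 0.1265]
orientation: [0.001, 0.935, 0.356, -0.002]
ft_force: [-0.1, 0.3, -1.2]
width: 0.0475
grip_force: 25.9
```

>>> {"api": "arm_command", "payload": {"moves": [0,0,0,0,0,0,40,0,0,0,0,0,0,40]}}

```text
time_s: 5.72
position: [0.5587, 0.0597, 0.1276]
orientation: [-0.001, 0.933, 0.36, -0.001]
ft_force: [0.6, 0.5, -0.2]
width: 0.0472
grip_force: 25.9
```

```bash
python3 - <<'E'
from h import *
go(.5605,.0577,.13,-47.8)
s=cam('scene','s5.png');p=get_obs()['position']
for X in([*p[:2],p[2]-.0405],[*p[:2],p[2]+.0195],[.5604,.0577,.06],[.5604,.0577,0]): print((5*(proj(s,X)-[240,130])).round(0))
cv2.imwrite('pics/cup5.png',cv2.resize(s['image'][130:240,240:360],(600,550),interpolation=2)[...,::-1])
E
```

```text
t 5.72 pos [0.5587 0.0597 0.1276] yaw -47.77 tilt [-0.1   0.06] F [ 0.6  0.5 -0.2] T [ 0.03  0.01 -0.  ] w 0.0472 g 25.938367577036843 q [ 0.48  0.58 -0.83  1.85  0.53  0.94 -1.42]
shift [-0.   2.6 -2.4] turn 0.03
[[245. 340.]]
[[241. 236.]]
[[243. 388.]]
[[247. 483.]]
```

View pics/cup5.png

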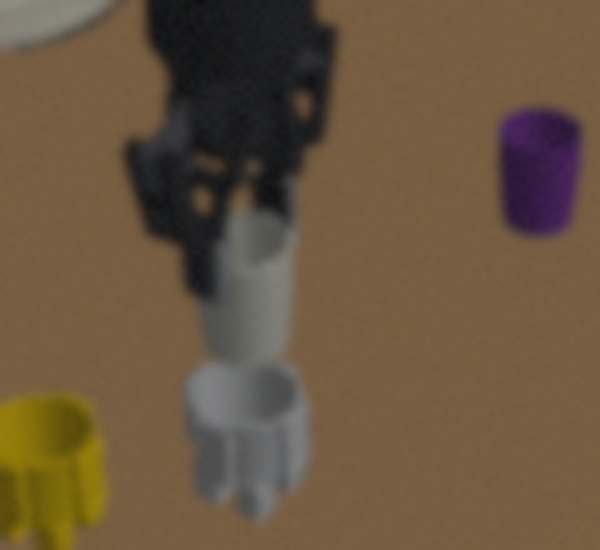

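Cup bottom (246,345) lines up over the carrier rim (245,390) in the crop. Shifting 2 mm and lowering.

>>> {"api": "arm_command", "payload": {"moves": [0,2.4,0,0,0,0,40,0,0,10,0,0,0,40,0,0,10,0,0,0,40,0,0,10,0,0,0,40,0,0,8,0,0,0,40,0,0,7,0,0,0,40,0,0,0,0,0,0,40]}}

```text
time_s: 6.35
position: [0.5602, 0.0567, 0.0813]
orientation: [-0.001, 0.933, 0.36, -0.001]
ft_force: [-0.1, 1.4, -1.4]
width: 0.0474
grip_force: 25.9
```

```bash
python3 -c "
from h import *
go(.5605,.0577,.0645,-47.8)"
```

```text
t 6.35 pos [0.5602 0.0567 0.0813] yaw -47.81 tilt [-0.16  0.  ] F [-0.1  1.4 -1.4] T [ 0.09 -0.13  0.05] w 0.0474 g 25.934043983579613 q [ 0.45  0.65 -0.78  1.87  0.59  0.87 -1.47]
shift [ 0.9 -0.5 16.8] turn -0.01
```

>>> {"api": "arm_command", "payload": {"moves": [0,0,5,0,0,0,40,0,0,5,0,0,0,40,0,0,3,0,0,0,40,0,0,0,0,0,0,40]}}

```text
time_s: 6.68
position: [0.5613, 0.0568, 0.0698]
orientation: [-0.0, 0.933, 0.36, -0.0]
ft_force: [0.5, 0.9, -0.6]
width: 0.0471
grip_force: 25.9
```

>>> {"api": "arm_command", "payload": {"moves": [0,0,2,0,0,0,40,0,0,0,0,0,0,40]}}

```text
time_s: 6.85
position: [0.5616, 0.0569, 0.0683]
orientation: [-0.0, 0.933, 0.36, 0.0]
ft_force: [0.2, 0.5, -0.5]
width: 0.0473
grip_force: 25.9
```

>>> {"api": "arm_command", "payload": {"moves": [0,0,1,0,0,0,40,0,0,0,0,0,0,40]}}

```text
time_s: 7.02
position: [0.5616, 0.0569, 0.0675]
orientation: [0.0, 0.933, 0.36, 0.0]
ft_force: [-0.6, 1.4, 0.3]
width: 0.0474
grip_force: 26.0
```

```bash
python3 -c "
from h import *
go(.5605,.0577,.0645,-47.8)"
```

```text
t 7.02 pos [0.5616 0.0569 0.0675] yaw -47.82 tilt [0.02 0.01] F [-0.6  1.4  0.3] T [ 0.15 -0.02 -0.04] w 0.0474 g 25.97434877534397 q [ 0.43  0.67 -0.76  1.88  0.61  0.85 -1.48]
shift [-0.3 -1.3  3. ] turn -0.02
```

>>> {"api": "arm_command", "payload": {"moves": [0,-0.7,1.5,0,0,0,40,0,0,0,0,0,0,40]}}

```text
time_s: 7.18
position: [0.5613, 0.0572, 0.0659]
orientation: [0.0, 0.933, 0.36, 0.0]
ft_force: [1.4, -0.3, 0.6]
width: 0.0475
grip_force: 26.0
```

>>> {"api": "arm_command", "payload": {"moves": [0,0,1,0,0,0,40,0,0,0,0,0,0,40]}}

```text
time_s: 7.35
position: [0.5612, 0.0572, 0.0648]
orientation: [0.0, 0.933, 0.36, 0.0]
ft_force: [0.8, -0.6, -0.4]
width: 0.0473
grip_force: 26.0
```

```bash
python3 -c "
from h import *
go(.5605,.0577,.0645,-47.8)"
```

```text
t 7.35 pos [0.5612 0.0572 0.0648] yaw -47.83 tilt [ 0.03 -0.  ] F [ 0.8 -0.6 -0.4] T [ 0.01 -0.25 -0.  ] w 0.0473 g 25.9779892192455 q [ 0.43  0.67 -0.76  1.88  0.61  0.84 -1.49]
shift [-0.2 -0.9  0.3] turn -0.03
```

Release in place, open wide and lift, then look.

>>> {"api": "arm_command", "payload": {"moves": [0,0,0,0,0,0,56,0,0,0,0,0,0,56,0,0,0,0,0,0,60,0,0,-20,0,0,0,80,0,0,-25,0,0,0,80,0,0,-25,0,0,0,80,0,0,0,0,0,0,80,0,0,0,0,0,0,80], "force": 40}}

```text
time_s: 8.02
position: [0.562, 0.0574, 0.1362]
orientation: [0.001, 0.933, 0.36, 0.001]
ft_force: [-0.2, 0.0, -0.2]
width: 0.08
grip_force: 0.0
```

```bash
python3 - <<'E'
from h import *
go(.5605,.0577,.025,-47.8)
s=cam('scene','s6.png');print((6*(proj(s,[[.5604,.0577,.084],[.5604,.0577,.06]])-[240,150])).round())
d=cam('top','t6.png')
a=cv2.resize(s['image'][150:240,240:340],(600,540),interpolation=2);b=cv2.resize(d['image'][190:235,320:356],None,fx=5,fy=12,interpolation=2)
cv2.imwrite('pics/c6.png',np.hstack([a,b])[...,::-1])
E
```

```text
t 8.02 pos [0.562  0.0574 0.1362] yaw -47.83 tilt [ 0.17 -0.02] F [-0.2  0.  -0.2] T [ 0.06  0.05 -0.01] w 0.08 g 0.0 q [ 0.49  0.57 -0.84  1.84  0.52  0.96 -1.41]
shift [ -1.1  -1.5 111.2] turn -0.03
[[289. 298.]
 [291. 345.]]
```

View pics/c6.png

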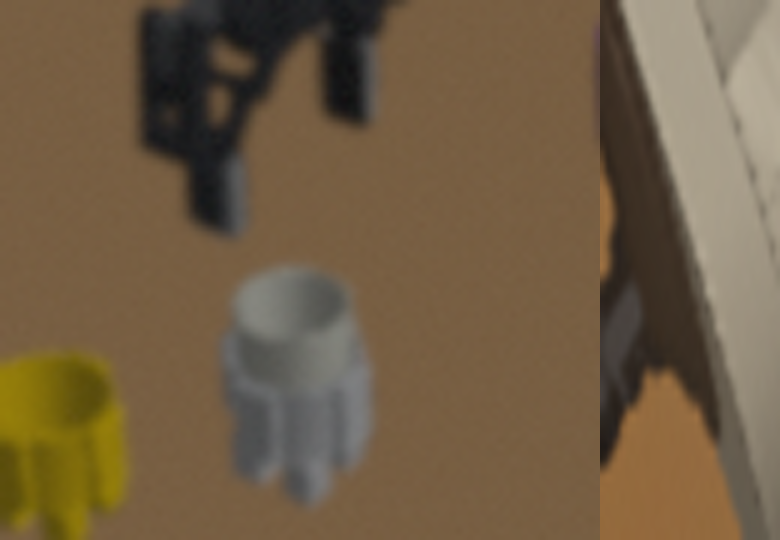

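The cup is nested and upright in the carrier: cup rim (293,305), carrier flats below it. The fingers are clear. Now I'll take the carrier.

>>> {"api": "arm_command", "payload": {"moves": [-1,-1.5,20,0,0,0,80,0,0,25,0,0,0,80,0,0,25,0,0,0,80,0,0,20,0,0,0,80,0,0,15,0,0,0,80,0,0,8,0,0,0,80,0,0,0,0,0,0,80,0,0,0,0,0,0,80]}}

```text
time_s: 8.78
position: [0.5591, 0.0581, 0.0216]
orientation: [-0.0, 0.933, 0.36, -0.0]
ft_force: [-0.3, -0.1, 1.2]
width: 0.0799
grip_force: 0.0
```

```bash
python3 -c "
from h import *
go(.5605,.0577,.022,-47.8)"
```

```text
t 8.78 pos [0.5591 0.0581 0.0216] yaw -47.8 tilt [-0.04  0.02] F [-0.3 -0.1  1.2] T [-0.03 -0.02  0.05] w 0.0799 g 0.0 q [ 0.39  0.73 -0.71  1.9   0.67  0.77 -1.53]
shift [ 0.8  1.2 -0.4] turn -0.0
```

>>> {"api": "arm_command", "payload": {"moves": [0.8,1,0,0,0,0,70,0,0,0,0,0,0,64,0,0,0,0,0,0,50,0,0,0,0,0,0,50,0,0,0,0,0,0,50,0,0,0,0,0,0,50], "force": 60}}

```text
time_s: 9.28
position: [0.5618, 0.0578, 0.0233]
orientation: [0.0, 0.933, 0.36, 0.001]
ft_force: [-0.4, 0.0, 5.9]
width: 0.0592
grip_force: 65.3
```

```bash
python3 -c "
from h import *
go(.5605,.0577,.022,-47.8)"
```

```text
t 9.28 pos [0.5618 0.0578 0.0233] yaw -47.83 tilt [0.16 0.01] F [-0.4  0.   5.9] T [ 0.08  0.2  -0.01] w 0.0592 g 65.30650734901428 q [ 0.39  0.73 -0.71  1.89  0.67  0.77 -1.53]
shift [-1.  -0.8  1.3] turn -0.03
```

>>> {"api": "arm_command", "payload": {"moves": [0,0,-8,0,0,0,50,0,0,-20,0,0,0,50,0,0,-25,0,0,-5,50,0,0,-25,0,0,-7,50,0,0,-20,0,0,-7,50,0,0,-10,0,0,-7,50,0,0,0,0,0,-7,50,0,0,0,0,0,-7,50]}}

```text
time_s: 9.95
position: [0.5608, 0.057, 0.1312]
orientation: [0.001, 0.752, 0.659, 0.0]
ft_force: [-0.7, -0.6, -2.4]
width: 0.0592
grip_force: 65.1
```

>>> {"api": "arm_command", "payload": {"moves": [0,0,0,0,0,-4,50,0,0,0,0,0,0,50]}}

```text
time_s: 10.12
position: [0.56, 0.0569, 0.1299]
orientation: [-0.0, 0.73, 0.684, -0.0]
ft_force: [0.5, 0.0, -2.4]
width: 0.0592
grip_force: 65.1
```

```bash
python3 -c "
from h import *
go(.5633,-.1883,.13,-3.9)"
```

```text
t 10.12 pos [0.56   0.0569 0.1299] yaw -3.71 tilt [-0.04 -0.01] F [ 0.5  0.  -2.4] T [ 0.01  0.02 -0.02] w 0.0592 g 65.12928485870361 q [ 0.6   0.66 -1.01  1.85  0.66  1.01 -0.76]
shift [-2.445e+02  1.910e+01 -1.000e-01] turn 0.19
```

>>> {"api": "arm_command", "payload": {"moves": [-18,1,0,0,0,0,50,-34,2.5,0,0,0,0,50,-38,3,0,0,0,0,50,-38,3,0,0,0,0,50,-38,3,0,0,0,0,50,-36,3,0,0,0,0,50,-28,2.5,0,0,0,0,50,-14,1,0,0,0,0,50]}}

```text
time_s: 10.78
position: [0.5621, -0.1933, 0.1294]
orientation: [0.0, 0.733, 0.68, -0.001]
ft_force: [-0.1, -0.4, -2.6]
width: 0.0595
grip_force: 65.1
```

>>> {"api": "arm_command", "payload": {"moves": [0,0,0,0,0,0,50,0,0,0,0,0,0,50,0,0,0,0,0,0,50]}}

```text
time_s: 11.03
position: [0.5632, -0.185, 0.13]
orientation: [-0.0, 0.73, 0.684, 0.0]
ft_force: [0.2, 0.4, -2.1]
width: 0.0592
grip_force: 65.1
```

```bash
python3 - <<'E'
from h import *
go(.5633,-.1883,.13,-3.9)
s=cam('scene','s7.png');o=get_obs();p=o['position']
print((6*(proj(s,[[*p[:2],p[2]-.0233],[.563,-.1889,.082]])-[140,150])).round())
cv2.imwrite('pics/c7.png',cv2.resize(s['image'][150:250,140:240],(600,600),interpolation=2)[...,::-1])
E
```

```text
t 11.03 pos [ 0.5632 -0.185   0.13  ] yaw -3.75 tilt [0.   0.08] F [ 0.2  0.4 -2.1] T [-0.   -0.01  0.05] w 0.0592 g 65.11948227882385 q [ 0.98  0.71 -0.99  1.77  0.68  1.05 -0.33]
shift [-3.3  0.4 -0. ] turn 0.15
[[258. 364.]
 [257. 417.]]
```

View pics/c7.png

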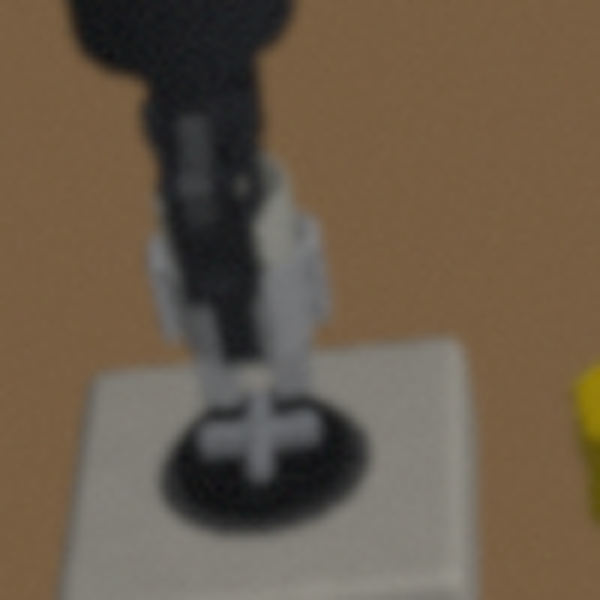

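The crop shows the carrier above the mixer, with the drive cross near (261,430) and the prediction at (257,417), partly explained by the bar's visible side face. I'll check the cross position once more at several thresholds.

```bash
python3 - <<'E'
from h import *
d=cam('top');s=cam('scene')
def dog(d,im,box,zs,ths):
    x0,y0,x1,y1=box;f=8;U=up(im[y0:y1,x0:x1].astype(np.float32),f).mean(2)
    yy,xx=np.mgrid[:U.shape[0],:U.shape[1]];uv=np.c_[xx.ravel()+.5,yy.ravel()+.5]/f-.5+[x0,y0]
    P=plane(d,uv,zs);w=U.ravel()
    for th in ths:
        c=np.array([.563,-.189])
        for k in range(6):
            r=P-c;i=(np.hypot(*r.T)<.027)&(w>th);c=c+r[i].mean(0)
        r=P[i]-c;a=np.radians(-3.9);L=r@np.array([[np.cos(a),-np.sin(a)],[np.sin(a),np.cos(a)]])
        # bar extents along each axis, within |other|<3mm
        ex=L[abs(L[:,1])<.003,0];ey=L[abs(L[:,0])<.003,1]
        wx=L[abs(L[:,0])>.010,1];wy=L[abs(L[:,1])>.010,0]
        print(th,c.round(4),'x',(np.array([ex.min(),ex.max()])*1e3).round(1),'y',(np.array([ey.min(),ey.max()])*1e3).round(1),'xbar width rms/mean',(1e3*wx.std()).round(2),(1e3*wx.mean()).round(2),'ybar',(1e3*wy.std()).round(2),(1e3*wy.mean()).round(2))
im=cv2.imread('pics/top1.png');dog(d,im,(415,190,453,228),.082,(75,85,95,105,115))
im=cv2.imread('pics/scene1.png');dog(s,im,(165,200,205,245),.082,(65,75,85,95,105))
E
```

```text
75 [ 0.5632 -0.1889] x [-22.2  22.2] y [-22.9  23.3] xbar width rms/mean 3.18 -0.18 ybar 2.38 0.22
85 [ 0.5631 -0.1889] x [-21.7  21.7] y [-22.3  22.7] xbar width rms/mean 2.76 -0.21 ybar 2.1 0.22
95 [ 0.563  -0.1889] x [-21.2  21.5] y [-21.9  22. ] xbar width rms/mean 2.43 -0.15 ybar 1.82 0.31
105 [ 0.563  -0.1889] x [-20.8  20.9] y [-21.2  21.4] xbar width rms/mean 2.07 -0.12 ybar 1.53 0.34
115 [ 0.5629 -0.1889] x [-20.2  20.7] y [-20.6  20.8] xbar width rms/mean 1.63 -0.17 ybar 1.17 0.32
65 [ 0.5602 -0.1899] x [-26.7  27.2] y [-26.8  27. ] xbar width rms/mean 11.55 0.54 ybar 12.41 -0.33
75 [ 0.5577 -0.1894] x [-26.4  27.5] y [-26.8  27. ] xbar width rms/mean 11.43 0.39 ybar 13.02 -0.48
85 [ 0.5527 -0.1886] x [-25.7  28.2] y [-26.8  26.9] xbar width rms/mean 11.16 0.19 ybar 13.48 -0.79
95 [ 0.5387 -0.1865] x [-18.6  30.7] y [-26.8  26.8] xbar width rms/mean 12.01 0.1 ybar 8.7 -1.34
105 [ 0.5353 -0.1889] x [-12.2  14.7] y [-26.2  27.6] xbar width rms/mean 16.68 -3.95 ybar 6.79 0.49
```

>>> {"api": "arm_command", "payload": {"moves": [-3,0.2,0,0,0,0.2,50,0,0,8,0,0,0,50,0,0,8,0,0,0,50,0,0,4,0,0,0,50,0,0,0,0,0,0,50,0,0,0,0,0,0,50]}}

```text
time_s: 11.68
position: [0.5628, -0.19, 0.1091]
orientation: [-0.001, 0.731, 0.682, -0.0]
ft_force: [-0.6, -0.7, -1.6]
width: 0.0589
grip_force: 65.1
```

```bash
python3 -c "
from h import *
go(.5633,-.1881,.1053,-3.9)"
```

```text
t 11.68 pos [ 0.5628 -0.19    0.1091] yaw -4.02 tilt [-0.06  0.04] F [-0.6 -0.7 -1.6] T [ 0.03 -0.    0.01] w 0.0589 g 65.11928915977478 q [ 0.97  0.73 -0.97  1.78  0.7   1.02 -0.34]
shift [1.9 0.4 3.8] turn -0.12
```

>>> {"api": "arm_command", "payload": {"moves": [1.5,0.3,2,0,0,0,50,0,0,0,0,0,0,50,0,0,0,0,0,0,50,0,0,0,0,0,0,50]}}

```text
time_s: 12.02
position: [0.5638, -0.1887, 0.108]
orientation: [0.0, 0.731, 0.682, 0.0]
ft_force: [-0.5, 0.7, -2.2]
width: 0.0592
grip_force: 65.1
```

```bash
python3 -c "
from h import *
go(.5633,-.1881,.1053,-3.9)"
```

```text
t 12.02 pos [ 0.5638 -0.1887  0.108 ] yaw -4.02 tilt [ 0.02 -0.01] F [-0.5  0.7 -2.2] T [-0.02 -0.07 -0.04] w 0.0592 g 65.11970400810242 q [ 0.97  0.74 -0.97  1.78  0.71  1.02 -0.35]
shift [ 0.6 -0.5  2.7] turn -0.12
```

Now press down in small steps: riding on top would show contact near TCP z 0.105, and meshing would continue to 0.095.

>>> {"api": "arm_command", "payload": {"moves": [0.6,-0.4,2,0,0,0,50,0,0,1,0,0,0,50,0,0,1,0,0,0,50,0,0,1,0,0,0,50,0,0,0,0,0,0,50]}}

```text
time_s: 12.43
position: [0.5631, -0.1884, 0.1025]
orientation: [-0.0, 0.732, 0.682, -0.0]
ft_force: [0.5, -1.3, -2.5]
width: 0.0594
grip_force: 65.2
```

```bash
python3 -c "
from h import *
go(.5633,-.1881,.1053,-3.9)"
```

```text
t 12.43 pos [ 0.5631 -0.1884  0.1025] yaw -4.04 tilt [-0.01 -0.01] F [ 0.5 -1.3 -2.5] T [-0.24 -0.01 -0.03] w 0.0594 g 65.2035641670227 q [ 0.96  0.74 -0.96  1.78  0.71  1.01 -0.35]
shift [ 0.3  0.2 -2.8] turn -0.14
```

It's going into mesh without load. Continuing down.

>>> {"api": "arm_command", "payload": {"moves": [0,0,2,0,0,0,50,0,0,2,0,0,0,50,0,0,2,0,0,0,50,0,0,0,0,0,0,50]}}

```text
time_s: 12.77
position: [0.563, -0.1884, 0.0963]
orientation: [-0.0, 0.732, 0.682, -0.0]
ft_force: [0.1, -1.3, -2.9]
width: 0.0595
grip_force: 65.2
```

>>> {"api": "arm_command", "payload": {"moves": [0,0,2,0,0,0,50,0,0,2,0,0,0,50,0,0,2,0,0,0,50,0,0,0,0,0,0,50]}}

```text
time_s: 13.1
position: [0.5632, -0.1885, 0.0909]
orientation: [0.0, 0.732, 0.682, -0.0]
ft_force: [-2.7, -2.4, 2.1]
width: 0.0594
grip_force: 65.8
```

>>> {"api": "arm_command", "payload": {"moves": [0,0,2,0,0,0,50,0,0,1,0,0,0,50,0,0,0,0,0,0,50]}}

```text
time_s: 13.35
position: [0.5633, -0.1884, 0.0883]
orientation: [0.0, 0.732, 0.682, -0.0]
ft_force: [-3.2, -1.8, 6.6]
width: 0.0594
grip_force: 66.1
```

```bash
python3 -c "
from h import *
go(.5633,-.1881,.0883,-3.9)"
```

```text
t 13.35 pos [ 0.5633 -0.1884  0.0883] yaw -4.04 tilt [ 0.   -0.05] F [-3.2 -1.8  6.6] T [-0.52  0.71 -0.1 ] w 0.0594 g 66.09497308731079 q [ 0.95  0.76 -0.95  1.79  0.73  0.99 -0.37]
shift [ 0.3 -0.   0. ] turn -0.14
```

>>> {"api": "arm_command", "payload": {"moves": [0,0,1.5,0,0,0,50,0,0,0,0,0,0,50,0,0,0,0,0,0,50]}}

```text
time_s: 13.6
position: [0.5633, -0.1885, 0.0882]
orientation: [0.001, 0.732, 0.682, -0.001]
ft_force: [-7.1, -2.1, 16.9]
width: 0.0594
grip_force: 67.3
```

```bash
python3 -c "
from h import *
go(.5633,-.1881,.0883,-3.9)"
```

```text
t 13.6 pos [ 0.5633 -0.1885  0.0882] yaw -4.05 tilt [-0.01 -0.11] F [-7.1 -2.1 16.9] T [-0.47  1.69 -0.05] w 0.0594 g 67.30387687683105 q [ 0.95  0.76 -0.94  1.79  0.73  0.99 -0.37]
shift [ 0.4 -0.1 -0.1] turn -0.15
```

The seat is at its hard stop: z stays at 0.088 while the force rises to about 19 N net. One last look.

```bash
python3 - <<'E'
from h import *
s=cam('scene');cv2.imwrite('pics/c8.png',cv2.resize(s['image'][150:250,140:240],(600,600),interpolation=2)[...,::-1])
E
```

```text
(no output)
```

View pics/c8.png

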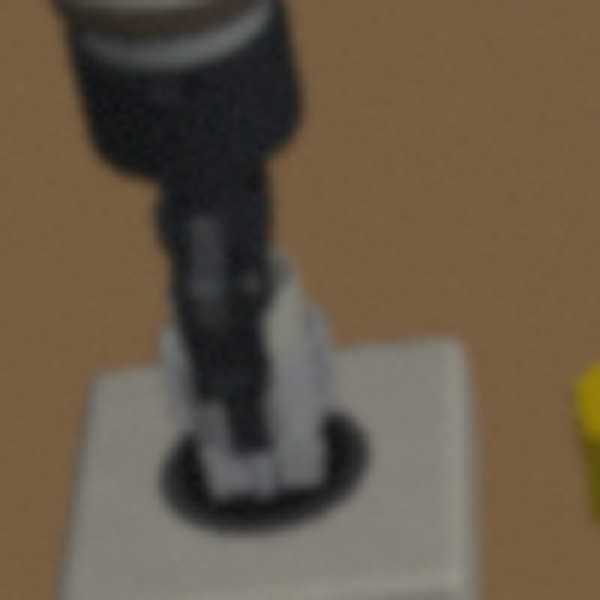

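The carrier sits upright on the seat at about (265,470), meshed on the cross, with the cup (285,300) inside and still gripped.

```bash
python3 -c "
from plant import *
print(job_done())"
```

```text
the job is handed in; nothing more can be done
None
```

The job is handed in: the cup is nested in the carrier, the carrier is meshed on the drive cross, and the seat is pressed to its stop with the carrier still gripped and pushed down (about 19 N), at around 14 s of the 61 s allowed.

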